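# Run up the warmer's level domes and hold start

### The job

Set the bottle warmer to its hottest level and start it: run your fingertips lightly along the arc of coloured domes on its rim so that each one dips in turn, blue, green, yellow, orange, red, then press the black start button well down. Finish while still holding the button down. Be gentle, do not shift or lift the warmer, and leave the bottles and the egg cup alone.

Things in the scene. Friction and masses are not known exactly. Their poses are not given: they have to be found in the camera images.
- warmer: Round white bottle warmer, loose, 0.9 kg, 164 mm across, 85 mm high, with an empty well 74 mm across. Origin: centre of its underside; z up. On its flat top rim, 85 mm above the origin, on a circle of radius 60 mm about its axis, stand clockwise from above: blue, green, yellow, orange and red domes, 32 degrees (33 mm) apart, then a black button 44 degrees on. Blue is at 266 degrees anticlockwise from its x axis.
- dot1 (a joint): How far the blue dome is pushed down, m: 0 at rest, 0.005 flush with the rim. Springs back; about 0.5 N starts it, 2.3 N brings it flush.
- dot1_top (a point): Top point of the blue dome (moves with it), a round cap 20 mm across that stands 5 mm above the rim at rest, smooth enough for a fingertip to slide over.
- dot2 (a joint): How far the green dome is pushed down, m: 0 at rest, 0.005 flush with the rim. Springs back; about 0.5 N starts it, 2.3 N brings it flush.
- dot2_top (a point): Top point of the green dome (moves with it), a round cap 20 mm across that stands 5 mm above the rim at rest, smooth enough for a fingertip to slide over.
- dot3 (a joint): How far the yellow dome is pushed down, m: 0 at rest, 0.005 flush with the rim. Springs back; about 0.5 N starts it, 2.3 N brings it flush.
- dot3_top (a point): Top point of the yellow dome (moves with it), a round cap 20 mm across that stands 5 mm above the rim at rest, smooth enough for a fingertip to slide over.
- dot4 (a joint): How far the orange dome is pushed down, m: 0 at rest, 0.005 flush with the rim. Springs back; about 0.5 N starts it, 2.3 N brings it flush.
- dot4_top (a point): Top point of the orange dome (moves with it), a round cap 20 mm across that stands 5 mm above the rim at rest, smooth enough for a fingertip to slide over.
- dot5 (a joint): How far the red dome is pushed down, m: 0 at rest, 0.005 flush with the rim. Springs back; about 0.5 N starts it, 2.3 N brings it flush.
- dot5_top (a point): Top point of the red dome (moves with it), a round cap 20 mm across that stands 5 mm above the rim at rest, smooth enough for a fingertip to slide over.
- start (a joint): How far the black start button is pushed down, m: 0 at rest, 0.006 fully down. Springs back; about 1.7 N starts it, 5 N holds it fully down.
- start_top (a point): Centre of the flat top of the black start button (moves with it), 24 mm across, 8 mm above the rim at rest.
- bottle_a: Closed white polypropylene bottle whose cap is blue, 64 mm across, 125 mm high, loose. Origin: centre of its underside. To be left alone.
- bottle_b: Closed white polypropylene bottle whose cap is green, 64 mm across, 125 mm high, loose. Origin: centre of its underside. To be left alone.
- bottle_c: Closed white polypropylene bottle whose cap is orange, 64 mm across, 125 mm high, loose. Origin: centre of its underside. To be left alone.
- eggcup: Blue ceramic egg cup, 50 mm across, 62 mm high, loose. Origin: centre of its underside. To be left alone.
Not all that is in view belongs to the job. What is meant by the warmer is not purple or turquoise, and is the smaller of those in its own colour.

How it is judged:
By the outcome, as a careful person would: the job done as asked, in the order asked, and still so for the second after the job is handed in, while the arm keeps its last pose, push and grip.
It also fails if it takes over 38 s, if anything falls off the work surface, if the arm or the gripper's body presses on something with over 40 N, if the wrist force passes 120 N, or if a joint passes its speed limit or range.

### The arm

A 6-joint arm with a two-finger parallel gripper is mounted at the origin on the work surface. World frame = base frame: x ahead of the robot, y to its left, z up, the work surface at z = 0. Lengths are in m, angles in rad, forces in N, time in s.
With the tool pointing down it reaches from about 0.325 to 0.9 m from the base axis. Payload 3.5 kg.
Tool frame: the origin (TCP) lies on the centre line of the jaws, within the pads' length; the fingertips stand manip.tcp_to_tips ahead of it and the grasp point (between the pads) lies 11 mm behind it (manip.tcp_to_tips is the distance from the TCP to the fingertips, in m); z points along the fingers, y is the line along which they close (so a half turn about z gives the same grasp; the last joint's range is limited). The gripper opens to 85 mm and grips with 20 to 120 N. Pads are 22 mm wide; open, the fingers measure 114 mm over their backs; the gripper's body (76 mm by 85 mm) begins 54 mm behind the grasp point. The pads swing forward as they close: fully open they stand 13 mm farther back than shut.
Start: joints at [1.034, 0.276, -0.026, 1.268, 0, 1.467], TCP at [0.263, 0.567, 0.239] pointing down, gripper open.
Joint ranges: [-3.12, 3.12], [-0.85, 1.88], [-1.08, 1.24], [-1.95, 2.15], [-1.57, 1.53], [-3.14, 3.14]. Speed limits (rad/s): [2.57, 2.57, 3.14, 3.14, 3.14, 3.14].

### API

Orientations are given as a rotation vector (axis times angle).
In Python, from cell import manip, eyes, order, finder gives the robot as it stands.
- The arm moves only by the tool step_arm, never from a script. Its argument "commands" is a list that holds one entry, the list of rows, each a list of 7 numbers: the shift along the tool's x, y, z in cm, then the turn, a rotation vector about the tool's x, y, z in degrees, then the finger opening in cm, from 0 to 8.54. A call has exactly 5 rows; each row shifts and turns the commanded pose from where the row before left it, along the tool's axes as they then stand; what a row does not reach is not made up. A row lasts 1/10 s, in which the tool goes at most 50 mm and 8.59 degrees, less where a joint would pass 70% of its speed; a pose out of reach is approached as far as the arm can. A call is refused whole if a number of a shift passes 5 or a number of a turn 8.59, either way. A call with a gripper value outside its range is refused whole. The fingers move at their own pace and stop on an object; the grip force is fixed at half the most. Time passes only in rows, so rows that do not move let the fingers close, or fill a call up. It gives the time, the measured TCP pose, the force, the opening and the grip force at its end, in the units of the state.
- manip.observe(): the state, without advancing time (a new reading comes with each control period).
- eyes.camera(name): name is "side" or "top"; returns the picture (420x560x3 uint8, red, green, blue); there is no depth.
- eyes.camera_params(name): a dict with "mtx" (3x3 intrinsics, pixels), "camera_from_world" (4x4, takes a point from world to camera coordinates). Camera axes: x right, y down, z forward; pixel columns grow to the right and rows downward; lengths in m; the calibration is good to about 2 mm. A picture is of the moment at which its call begins. camera_params takes no time and is no camera call.
- order.close_job(): hands the job in; it is judged then, once.
Trained networks look in the newest picture that a camera, given by its name, has taken for a name from the list of things; names that differ only in an ending like _2 or _b are one class to them, and where a whole thing is asked for, a point or a joint stands for the part that bears it (a point fixed in the world has none). Each returns a list of dicts, best first, with "conf" (0 to 1); they miss things now and then, are a little off and sometimes report something else, mostly with a low value. They report only what shows in the picture. A call takes as long as a camera call. They do not tell look-alikes from the thing itself.
- finder.recognise(camera, name): "centre" ([x, y, z] in m, in world coordinates, good to about 4 mm: the middle of the surface that is visible of it).
- finder.regions_of(camera, name): "pixels" (420x560 bool, what is visible of it).
- finder.place_of(camera, name): "centre" ([x, y, z] in m, in world coordinates, good to about 4 mm: a listed point, or the origin of a listed thing).
The state is a dict: "clock": time; "joints": joint angles; "joint_vel": joint speeds; "joint_efforts": joint torques, N m; "position": TCP position; "orientation": TCP orientation; "force": force on the tool from outside, world axes, zero at the start; "moment": the same for the moment, N m; "width": finger opening in m; "gripper_force": force on a finger pad.
Only numpy, scipy, OpenCV 4.12 (cv2) and the standard library are available. Lean on these libraries where they do the work, as an engineer would, in place of code of your own. Each camera call takes 0.05 s, during which the arm holds its last target. There are 200 camera calls.

## Working session

There is one attempt and no reset: what is moved stays moved. The work goes in short steps, Python scripts to look and compute and a tool call to move; the robot and the scene stay as the last step left them, time stands still between calls to the robot, and variables do not carry over. Pictures are saved under pics/ and viewed, at most 10 in all, crops included, and the job is handed in when it is done.

Besides the shell and the picture viewer there is one more tool, called after "Call:" by a JSON object that holds its "api" and its "payload". step_arm: Moves the arm, as the interface text tells. Its arguments: {"type":"object","properties":{"commands":{"type":"array"}},"required":["commands"]}

```bash
mkdir -p pics
python3 - <<'E'
from cell import manip, eyes, order, finder
import cv2
for c in ("top","side"):
    cv2.imwrite(f"pics/{c}0.png",eyes.camera(c)[:,:,::-1])
    for n in ("warmer","dot1_top","start_top","bottle_a","eggcup"):
        print(c,n,[(round(d['conf'],2),[round(float(v),3) for v in d['centre']]) for d in finder.place_of(c,n)])
s=manip.observe();print(s,manip.tcp_to_tips)
E
```

```text
top warmer [(0.77, [0.649, -0.156, 0.0]), (0.75, [0.351, -0.126, 0.001]), (0.64, [0.191, 0.309, -0.002]), (0.61, [0.598, 0.073, -0.004])]
top dot1_top [(0.64, [0.141, 0.371, 0.115]), (0.61, [0.597, -0.163, 0.093]), (0.5, [0.564, 0.021, 0.09]), (0.5, [0.281, -0.09, 0.117])]
top start_top [(0.68, [0.418, -0.153, 0.122]), (0.52, [0.616, 0.125, 0.093]), (0.4, [0.707, -0.141, 0.093]), (0.39, [0.246, 0.257, 0.122])]
top bottle_a [(0.95, [0.784, 0.217, -0.001]), (0.85, [0.506, -0.251, -0.001])]
top eggcup [(0.82, [0.747, 0.063, 0.003]), (0.5, [0.543, 0.042, 0.09])]
side warmer [(0.94, [0.651, -0.166, -0.003]), (0.93, [0.352, -0.12, -0.0]), (0.76, [0.189, 0.312, 0.0]), (0.6, [0.597, 0.072, 0.004])]
side dot1_top [(0.61, [0.543, 0.103, 0.092]), (0.52, [0.566, 0.02, 0.087]), (0.45, [0.14, 0.373, 0.121]), (0.39, [0.281, -0.087, 0.114]), (0.37, [0.595, -0.165, 0.091])]
side start_top [(0.56, [0.616, 0.127, 0.095]), (0.46, [0.711, -0.14, 0.09]), (0.46, [0.599, 0.286, 0.001]), (0.43, [0.254, 0.257, 0.125]), (0.42, [0.421, -0.148, 0.115])]
side bottle_a [(0.91, [0.509, -0.254, -0.001])]
side eggcup [(0.92, [0.749, 0.066, -0.0]), (0.16, [0.601, 0.287, -0.001])]
{'clock': 0.6, 'joints': array([ 1.03357299e+00,  2.76372598e-01, -2.64043740e-02,  1.26799227e+00,
        3.98493338e-06,  1.46741418e+00]), 'joint_vel': array([-9.80280573e-04, -3.09059865e-04, -1.25402047e-03, -4.63222382e-04,
        3.75910027e-05,  2.68347251e-04]), 'joint_efforts': array([-4.88233909e-04, -4.45171702e+01,  2.95370793e+01,  1.39026317e-03,
       -1.09263926e-04,  5.44794460e-06]), 'position': array([0.26272138, 0.56709787, 0.23932826]), 'orientation': array([6.76143264e-01, 3.06796429e+00, 4.23477132e-05]), 'force': array([-0.42063734,  0.47094341, -0.0351706 ]), 'moment': array([-0.04487293, -0.02532819, -0.03022211]), 'gripper_force': 0.0, 'width': 0.08540982868113314} 0.008
```

View pics/top0.png

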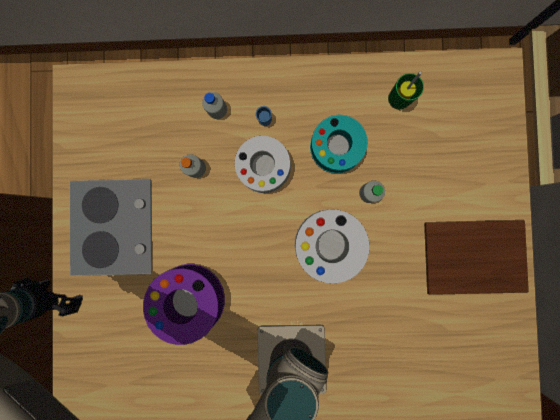

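View pics/side0.png

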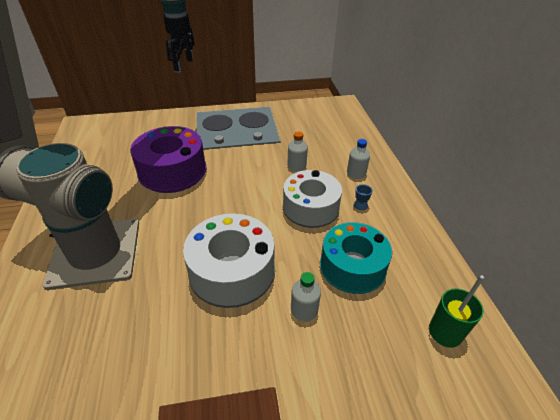

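The top picture shows two white warmers. The smaller one, at about (263,164), is the target: blue at (280,172), green (272,181), yellow (262,184), orange (250,180), red (243,172) and black (243,156). In the side view it's at (312,197), with the egg cup and the blue and orange bottles nearby. Next I'll fit its pose from both cameras.

```bash
cat > fit.py <<'E'
from cell import manip, eyes
import numpy as np, cv2
from scipy.optimize import least_squares
NAMES=["blue","green","yellow","orange","red","black"]
ANG=np.radians(266-np.array([0,32,64,96,128,172])); H=np.array([.0885]*5+[.093])
C0=(.598,.072,np.radians(-28))
def pts(p): return np.c_[p[0]+.06*np.cos(ANG+p[2]),p[1]+.06*np.sin(ANG+p[2]),H]
def proj(c,P):
    q=eyes.camera_params(c); X=np.c_[P,np.ones(len(P))]@np.array(q["camera_from_world"]).T
    u=X[:,:3]@np.array(q["mtx"]).T; return u[:,:2]/u[:,2:]
def blobs(c,p,rad=9):
    im=eyes.camera(c); hsv=cv2.cvtColor(im,cv2.COLOR_RGB2HSV).astype(float); out=[]
    hue={"blue":110,"green":60,"yellow":28,"orange":14,"red":0}
    yy,xx=np.mgrid[:420,:560]
    for n,(u,v) in zip(NAMES,proj(c,pts(p))):
        near=np.hypot(xx-u,yy-v)<rad
        if n=="black": m=near&(hsv[...,2]<50)
        else:
            d=np.abs((hsv[...,0]-hue[n]+90)%180-90); m=near&(hsv[...,1]>130)&(hsv[...,2]>60)&(d<(6 if n in("orange","red","yellow") else 15))
        out.append((xx[m].mean(),yy[m].mean(),m.sum()) if m.sum()>3 else (np.nan,)*3)
    return np.array(out)
def fit(cams=("top","side")):
    p=C0
    B={c:blobs(c,p) for c in cams}
    f=lambda p,cs:np.nan_to_num(np.concatenate([(proj(c,pts(p))-B[c][:,:2]).ravel() for c in cs]))
    for cs in [(c,) for c in cams]+[cams]:
        r=least_squares(f,p,args=(cs,),loss="soft_l1",x_scale=(.01,.01,.1)); print(cs,r.x.round(4),np.degrees(r.x[2]).round(1),"\n",f(r.x,cs).reshape(-1,2).round(1).tolist())
    for c in cams: print(B[c].round(1).tolist())
    return r.x
if __name__=="__main__":
    p=fit(); print(pts(p).round(4).tolist())
E
python3 fit.py
```

```text
('top',) [ 0.5968  0.0703 -0.4357] -25.0 
 [[0.1, -0.0], [0.0, 0.1], [0.0, -0.2], [0.0, 0.2], [-0.0, -0.0], [-0.0, -0.1]]
('side',) [ 0.5972  0.0675 -0.4399] -25.2 
 [[-0.1, -0.1], [-0.2, -0.2], [-0.2, -0.0], [0.6, 2.1], [-0.1, -0.3], [-0.0, -0.4]]
('top', 'side') [ 0.5971  0.0695 -0.4375] -25.1 
 [[0.3, -0.1], [0.2, 0.0], [0.2, -0.3], [0.2, 0.0], [0.2, -0.2], [0.2, -0.3], [-0.2, -0.6], [-0.3, -0.7], [-0.4, -0.5], [0.5, 1.6], [-0.3, -0.7], [-0.2, -0.8]]
[[280.0, 172.2, 23.0], [272.2, 180.2, 20.0], [261.3, 183.4, 29.0], [250.5, 179.7, 26.0], [243.3, 171.3, 27.0], [242.4, 155.9, 38.0]]
[[306.2, 200.7, 19.0], [296.0, 196.0, 15.0], [291.1, 188.5, 21.0], [291.9, 179.0, 24.0], [300.0, 175.9, 16.0], [315.2, 173.1, 31.0]]
[[0.568, 0.0171, 0.0885], [0.5446, 0.0405, 0.0885], [0.5372, 0.0727, 0.0885], [0.548, 0.104, 0.0885], [0.5738, 0.1248, 0.0885], [0.6187, 0.1255, 0.093]]
```

Call:
{"api": "step_arm", "payload": {"commands": [[[-3.62,-2.41,0,0,0,0,0],[-3.62,-2.41,0,0,0,0,0],[-3.62,-2.41,0,0,0,0,0],[-3.62,-2.41,0,0,0,0,0],[-3.62,-2.41,0,0,0,0,0]]]}}

```text
clock: 1.2
position: [0.377, 0.3803, 0.2395]
orientation: [0.675, 3.068, 0.001]
force: [0.7, -0.5, 0.5]
width: 0.0123
gripper_force: 0.0
```

Call:
{"api": "step_arm", "payload": {"commands": [[[-3.62,-2.41,0,0,0,0,0],[-3.62,-2.41,0,0,0,0,0],[-3.62,-2.41,0,0,0,0,0],[-3.62,-2.41,0,0,0,0,0],[-3.62,-2.41,0,0,0,0,0]]]}}

```text
clock: 1.7
position: [0.4906, 0.1947, 0.2397]
orientation: [0.676, 3.067, 0.001]
force: [1.1, 0.6, -0.5]
width: 0.0005
gripper_force: 0.0
```

Call:
{"api": "step_arm", "payload": {"commands": [[[-3.62,-2.41,0,0,0,0,0],[-3.62,-2.41,0,0,0,0,0],[-3.62,-2.41,0,0,0,0,0],[-3.62,-2.41,0,0,0,0,0],[-3.62,-2.41,0,0,0,0,0]]]}}

```text
clock: 2.2
position: [0.6043, 0.0091, 0.2395]
orientation: [0.676, 3.067, 0.0]
force: [0.4, 0.7, 0.8]
width: -0.0002
gripper_force: 0.0
```

Call:
{"api": "step_arm", "payload": {"commands": [[[0,0,0,0,0,-8.5,0],[0,0,0,0,0,-8.5,0],[0,0,0,0,0,-8.5,0],[0,0,0,0,0,-8.5,0],[0,0,0,0,0,-8.5,0]]]}}

```text
clock: 2.7
position: [0.6035, 0.0107, 0.2394]
orientation: [-0.491, 3.103, -0.0]
force: [0.2, -0.1, -0.2]
width: 0.0001
gripper_force: 0.0
```

Call:
{"api": "step_arm", "payload": {"commands": [[[0,0,0,0,0,-8.5,0],[0,0,0,0,0,-8.5,0],[0,0,0,0,0,-8.5,0],[0,0,0,0,0,-8.5,0],[0,0,0,0,0,-8.5,0]]]}}

```text
clock: 3.2
position: [0.6035, 0.0108, 0.2394]
orientation: [-1.583, 2.714, -0.0]
force: [-0.8, 0.6, -0.6]
width: 0.0
gripper_force: 0.0
```

Call:
{"api": "step_arm", "payload": {"commands": [[[0,0,0,0,0,-8.5,0],[0,0,0,0,0,-8.5,0],[0,0,0,0,0,-8.5,0],[0,0,0,0,0,-8.5,0],[0,0,0,0,0,-8.5,0]]]}}

```text
clock: 3.7
position: [0.6035, 0.0109, 0.2394]
orientation: [-2.459, 1.956, -0.0]
force: [-1.3, 0.1, 0.6]
width: 0.0
gripper_force: 0.0
```

Call:
{"api": "step_arm", "payload": {"commands": [[[0,0,0,0,0,-8.5,0],[0,0,0,0,0,-8.5,0],[0,0,0,0,0,-8.5,0],[0,0,0,0,0,-8.5,0],[0,0,0,0,0,-8.5,0]]]}}

```text
clock: 4.2
position: [0.6035, 0.0108, 0.2394]
orientation: [-3.0, 0.932, -0.0]
force: [-0.2, 0.5, -0.4]
width: -0.0001
gripper_force: 0.0
```

```bash
cat > st.py <<'E'
from cell import manip
import numpy as np
from scipy.spatial.transform import Rotation as R
s=manip.observe(); M=R.from_rotvec(s["orientation"]).as_matrix()
print(s["clock"],"pos",s["position"].round(4),"yaw",np.degrees(np.arctan2(M[1,0],M[0,0])).round(2),"zax",M[:,2].round(3),"F",s["force"].round(2),"w",s["width"].round(4),"J6",s["joints"][5].round(3))
d=s["position"][:2]-[.597,.070]; print("r mm",1000*np.hypot(*d),"beta",np.degrees(np.arctan2(d[1],d[0]))%360)
E
python3 st.py
```

```text
Traceback (most recent call last):
  File "st.py", line 5, in <module>
    print(s["clock"],"pos",s["position"].round(4),"yaw",np.degrees(np.arctan2(M[1,0],M[0,0])).round(2),"zax",M[:,2].round(3),"F",s["force"].round(2),"w",s["width"].round(4),"J6",s["joints"][5].round(3))
                                                                                                                                                         ^^^^^^^^^^^^^^^^
AttributeError: 'float' object has no attribute 'round'
```

Call:
{"api": "step_arm", "payload": {"commands": [[[0,0,2.6,0,0,-5.4,0],[0,0,2.6,0,0,0,0],[0,0,2.6,0,0,0,0],[0,0,2.6,0,0,0,0],[0,0,2.6,0,0,0,0]]]}}

```text
clock: 4.7
position: [0.6036, 0.0109, 0.1085]
orientation: [-3.038, 0.799, -0.001]
force: [0.7, -0.5, 0.1]
width: -0.0002
gripper_force: 0.0
```

Call:
{"api": "step_arm", "payload": {"commands": [[[0,0,0.5,0,0,0,0],[0,0,0.5,0,0,0,0],[0,0,0.2,0,0,0,0],[0,0,0,0,0,0,0],[0,0,0,0,0,0,0]]]}}

```text
clock: 5.2
position: [0.6045, 0.0108, 0.0986]
orientation: [-3.038, 0.799, -0.004]
force: [1.2, -0.2, -0.0]
width: 0.0002
gripper_force: 0.0
```

```bash
sed -i 's/s\["width"\].round(4)/round(s["width"],4)/' st.py; python3 st.py
python3 - <<'E'
from cell import eyes
import cv2
a=eyes.camera("side")[130:250,240:400]; b=eyes.camera("top")[110:230,190:350]
import numpy as np
cv2.imwrite("pics/near.png",cv2.resize(np.vstack([a,b]),None,fx=2.5,fy=2.5,interpolation=cv2.INTER_CUBIC)[:600,:,::-1])
E
```

```text
5.2 pos [0.6045 0.0108 0.0986] yaw -29.45 zax [ 0.002 -0.    -1.   ] F [ 1.19 -0.23 -0.04] w 0.0002 J6 -2.717
r mm 59.7011713964143 beta 277.22713235168214
```

View pics/near.png

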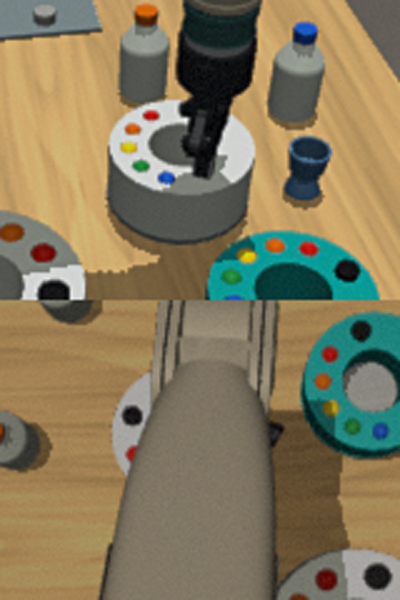

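The side crop shows the closed fingertips over the front part of the rim, just right of blue, which is clear at (166,178). I'll continue the gentle rim probe.

Call:
{"api": "step_arm", "payload": {"commands": [[[0,0,0.1,0,0,0,0],[0,0,0.1,0,0,0,0],[0,0,0,0,0,0,0],[0,0,0,0,0,0,0],[0,0,0,0,0,0,0]]]}}

```text
clock: 5.8
position: [0.6034, 0.0109, 0.0953]
orientation: [3.038, -0.799, -0.0]
force: [-0.3, 0.2, 0.7]
width: 0.0003
gripper_force: 0.0
```

```bash
python3 st.py
```

```text
5.8 pos [0.6034 0.0109 0.0953] yaw -29.46 zax [-0.  0. -1.] F [-0.31  0.2   0.68] w 0.0003 J6 -2.717
r mm 59.4933621516193 beta 276.19652426642443
```

Call:
{"api": "step_arm", "payload": {"commands": [[[0,0,0.1,0,0,0,0],[0,0,0,0,0,0,0],[0,0,0,0,0,0,0],[0,0,0,0,0,0,0],[0,0,0,0,0,0,0]]]}}

```text
clock: 6.3
position: [0.6035, 0.0109, 0.0943]
orientation: [-3.038, 0.799, -0.0]
force: [0.4, -0.6, 0.2]
width: -0.0002
gripper_force: 0.0
```

Call:
{"api": "step_arm", "payload": {"commands": [[[0,0,0.1,0,0,0,0],[0,0,0,0,0,0,0],[0,0,0,0,0,0,0],[0,0,0,0,0,0,0],[0,0,0,0,0,0,0]]]}}

```text
clock: 6.8
position: [0.6035, 0.0109, 0.0933]
orientation: [-3.038, 0.799, -0.0]
force: [0.1, -0.2, -1.2]
width: 0.0003
gripper_force: 0.0
```

Call:
{"api": "step_arm", "payload": {"commands": [[[0,0,0.05,0,0,0,0],[0,0,0,0,0,0,0],[0,0,0,0,0,0,0],[0,0,0,0,0,0,0],[0,0,0,0,0,0,0]]]}}

```text
clock: 7.3
position: [0.6036, 0.0109, 0.0931]
orientation: [-3.038, 0.799, -0.001]
force: [-0.8, -0.4, 3.3]
width: -0.0002
gripper_force: 1.6
```

Call:
{"api": "step_arm", "payload": {"commands": [[[0,0,-0.14,0,0,0,0],[0,0,0,0,0,0,0],[-0.3,0.1,0,0,0,0,0],[-0.4,0.14,0,0,0,0,0],[-0.4,0.14,0,0,0,0,0]]]}}

```text
clock: 7.8
position: [0.5914, 0.0131, 0.094]
orientation: [3.038, -0.799, -0.001]
force: [-0.6, -0.5, 0.2]
width: 0.0001
gripper_force: 0.0
```

Call:
{"api": "step_arm", "payload": {"commands": [[[-0.4,0.14,0,0,0,0,0],[-0.4,0.14,0,0,0,0,0],[-0.4,0.14,0,0,0,0,0],[-0.4,0.14,0,0,0,0,0],[-0.4,0.13,0,0,0,0,0]]]}}

```text
clock: 8.3
position: [0.5714, 0.0168, 0.0947]
orientation: [-3.038, 0.799, -0.002]
force: [1.6, -1.0, 1.6]
width: -0.0001
gripper_force: 0.8
```

Call:
{"api": "step_arm", "payload": {"commands": [[[-0.34,0.1,0,0,0,0,0],[0,0,0,0,0,0,0],[0,0,0,0,0,0,0],[0,0,0,0,0,0,0],[0,0,0,0,0,0,0]]]}}

```text
clock: 8.8
position: [0.567, 0.0177, 0.0939]
orientation: [3.038, -0.799, -0.003]
force: [-1.6, 0.1, 1.9]
width: 0.0
gripper_force: 0.9
```

```bash
python3 st.py;python3 - <<'E'
from cell import eyes
import cv2
a=eyes.camera("side")[150:230,260:360]
cv2.imwrite("pics/blue.png",cv2.resize(a,None,fx=6,fy=6,interpolation=cv2.INTER_CUBIC)[:,:,::-1])
E
```

```text
8.8 pos [0.567  0.0177 0.0939] yaw -29.45 zax [-0.002  0.    -1.   ] F [-1.62  0.1   1.89] w 0.0 J6 -2.71
r mm 60.22955523640055 beta 240.1761543541855
```

View pics/blue.png

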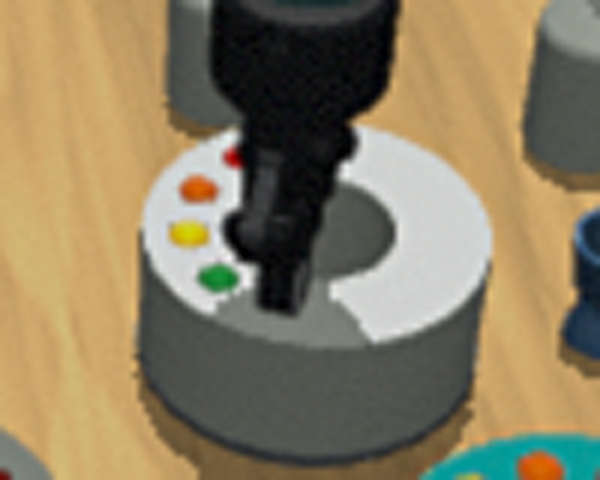

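The fingertips are on blue and it is hidden under them. Green is still up at (218,278) and the warmer hasn't moved. Next I'll slide along the arc.

Call:
{"api": "step_arm", "payload": {"commands": [[[-0.335,-0.009,0,0,0,3.2,0],[-0.335,-0.009,0,0,0,3.2,0],[-0.335,-0.009,0,0,0,3.2,0],[-0.335,-0.009,0,0,0,3.2,0],[-0.335,-0.009,0,0,0,3.2,0]]]}}

```text
clock: 9.35
position: [0.555, 0.0276, 0.0943]
orientation: [-2.896, 1.217, -0.002]
force: [-0.8, -0.5, 0.7]
width: -0.0
gripper_force: 0.3
```

Call:
{"api": "step_arm", "payload": {"commands": [[[-0.335,-0.009,0,0,0,3.2,0],[-0.335,-0.009,0,0,0,3.2,0],[-0.335,-0.009,0,0,0,3.2,0],[-0.335,-0.009,0,0,0,3.2,0],[-0.335,-0.009,0,0,0,3.2,0]]]}}

```text
clock: 9.85
position: [0.5454, 0.0407, 0.0945]
orientation: [2.698, -1.609, 0.003]
force: [1.7, -0.8, 1.6]
width: 0.0002
gripper_force: 0.8
```

```bash
python3 st.py;python3 - <<'E'
import numpy as np
from fit import *
p=(.597,.0695,np.radians(-25.1)); b=blobs("side",p); print((b[:,:2]-proj("side",pts(p))).round(1).tolist(),b.round(1).tolist())
E
```

```text
9.85 pos [0.5454 0.0407 0.0945] yaw -61.61 zax [ 0.002 -0.001 -1.   ] F [ 1.68 -0.85  1.6 ] w 0.0002 J6 -2.11
r mm 59.38505711343865 beta 209.58000898553584
[[0.1, 0.6], [nan, nan], [-0.9, 0.9], [nan, nan], [nan, nan], [-2.6, -1.8]] [[306.0, 200.7, 20.0], [nan, nan, nan], [289.8, 188.9, 11.0], [nan, nan, nan], [nan, nan, nan], [312.3, 170.5, 114.0]]
```

Call:
{"api": "step_arm", "payload": {"commands": [[[-0.335,-0.009,0,0,0,3.2,0],[-0.335,-0.009,0,0,0,3.2,0],[-0.335,-0.009,0,0,0,3.2,0],[-0.335,-0.009,0,0,0,3.2,0],[-0.335,-0.009,0,0,0,3.2,0]]]}}

```text
clock: 10.4
position: [0.539, 0.0567, 0.0942]
orientation: [-2.449, 1.967, -0.001]
force: [-0.6, 0.1, 1.4]
width: -0.0001
gripper_force: 0.8
```

Call:
{"api": "step_arm", "payload": {"commands": [[[-0.335,-0.009,0,0,0,3.2,0],[-0.335,-0.009,0,0,0,3.2,0],[-0.335,-0.009,0,0,0,3.2,0],[-0.335,-0.009,0,0,0,3.2,0],[-0.335,-0.009,0,0,0,3.2,0]]]}}

```text
clock: 10.9
position: [0.5376, 0.073, 0.0942]
orientation: [2.151, -2.289, 0.002]
force: [0.1, -0.7, 1.3]
width: 0.0003
gripper_force: 0.9
```

```bash
python3 st.py
```

```text
10.9 pos [0.5376 0.073  0.0942] yaw -93.55 zax [ 0.    -0.001 -1.   ] F [ 0.11 -0.7   1.26] w 0.0003 J6 -1.493
r mm 59.48573024530531 beta 177.1051032015871
```

Call:
{"api": "step_arm", "payload": {"commands": [[[-0.335,-0.009,0,0,0,3.2,0],[-0.335,-0.009,0,0,0,3.2,0],[-0.335,-0.009,0,0,0,3.2,0],[-0.335,-0.009,0,0,0,3.2,0],[-0.335,-0.009,0,0,0,3.2,0]]]}}

```text
clock: 11.4
position: [0.5408, 0.0895, 0.0941]
orientation: [1.812, -2.566, 0.001]
force: [-0.2, -3.3, 1.6]
width: 0.0001
gripper_force: 1.3
```

Call:
{"api": "step_arm", "payload": {"commands": [[[-0.335,-0.009,0,0,0,3.2,0],[-0.335,-0.009,0,0,0,3.2,0],[-0.335,-0.009,0,0,0,3.2,0],[-0.335,-0.009,0,0,0,3.2,0],[-0.335,-0.009,0,0,0,3.2,0]]]}}

```text
clock: 11.9
position: [0.5482, 0.1043, 0.094]
orientation: [1.437, -2.793, 0.001]
force: [-0.2, -0.8, 2.3]
width: -0.0002
gripper_force: 0.9
```

```bash
python3 st.py;python3 - <<'E'
import numpy as np
from fit import *
p=(.597,.0695,np.radians(-25.1)); b=blobs("side",p); print(b.round(1).tolist())
E
```

```text
11.9 pos [0.5482 0.1043 0.094 ] yaw -125.54 zax [-0.001 -0.001 -1.   ] F [-0.17 -0.81  2.25] w -0.0002 J6 -0.878
r mm 59.650999080504256 beta 144.9365938308264
[[306.1, 200.7, 21.0], [295.8, 196.0, 16.0], [291.0, 188.5, 24.0], [nan, nan, nan], [300.4, 175.6, 15.0], [313.7, 171.1, 43.0]]
```

Call:
{"api": "step_arm", "payload": {"commands": [[[-0.335,-0.009,0,0,0,3.2,0],[-0.335,-0.009,0,0,0,3.2,0],[-0.335,-0.009,0,0,0,3.2,0],[-0.335,-0.009,0,0,0,3.2,0],[-0.335,-0.009,0,0,0,3.2,0]]]}}

```text
clock: 12.45
position: [0.5594, 0.1164, 0.0939]
orientation: [1.036, -2.965, 0.001]
force: [-2.5, -1.9, 1.2]
width: -0.0001
gripper_force: 1.4
```

Call:
{"api": "step_arm", "payload": {"commands": [[[-0.335,-0.009,0,0,0,3.2,0],[-0.335,-0.009,0,0,0,3.2,0],[-0.335,-0.009,0,0,0,3.2,0],[-0.335,-0.009,0,0,0,3.2,0],[-0.335,-0.009,0,0,0,3.2,0]]]}}

```text
clock: 12.95
position: [0.5737, 0.1251, 0.0939]
orientation: [0.613, -3.08, 0.0]
force: [-1.1, -0.4, 2.2]
width: -0.0003
gripper_force: 0.9
```

```bash
python3 st.py
```

```text
12.95 pos [0.5737 0.1251 0.0939] yaw -157.48 zax [-0.001 -0.    -1.   ] F [-1.13 -0.41  2.19] w -0.0003 J6 -0.288
r mm 59.80197360211142 beta 112.92100799281714
```

Call:
{"api": "step_arm", "payload": {"commands": [[[0,0,0,0,0,0,0],[0,0,-0.5,0,0,0,0],[0,0,-0.8,0,0,0,0],[0,0,-0.7,0,0,0,0],[0,0,0,0,0,0,0]]]}}

```text
clock: 13.45
position: [0.5753, 0.1254, 0.1159]
orientation: [-0.614, 3.078, -0.0]
force: [0.9, -0.7, 0.1]
width: -0.0001
gripper_force: 0.0
```

Call:
{"api": "step_arm", "payload": {"commands": [[[-0.84,-0.33,0,0,0,0,0],[-0.84,-0.33,0,0,0,0,0],[-0.84,-0.33,0,0,0,0,0],[-0.84,-0.34,0,0,0,0,0],[-0.82,-0.34,0,0,0,0,0]]]}}

```text
clock: 13.95
position: [0.6201, 0.1258, 0.1139]
orientation: [0.614, -3.081, -0.0]
force: [-0.1, -0.4, -0.3]
width: -0.0002
gripper_force: 0.0
```

Call:
{"api": "step_arm", "payload": {"commands": [[[0,0,0.5,0,0,0,0],[0,0,0.4,0,0,0,0],[0,0,0.3,0,0,0,0],[0,0,0,0,0,0,0],[0,0,0,0,0,0,0]]]}}

```text
clock: 14.45
position: [0.6186, 0.1259, 0.102]
orientation: [0.614, -3.08, -0.0]
force: [-0.2, -0.3, 0.9]
width: -0.0002
gripper_force: 0.0
```

```bash
python3 st.py;python3 - <<'E'
from fit import *
p=(.597,.0695,np.radians(-25.1)); b=blobs("side",p); print(b.round(1).tolist())
a=eyes.camera("side")[150:230,260:360]
cv2.imwrite("pics/btn.png",cv2.resize(a,None,fx=6,fy=6,interpolation=cv2.INTER_CUBIC)[:,:,::-1])
E
```

```text
14.45 pos [0.6186 0.1259 0.102 ] yaw -157.45 zax [-0.001 -0.    -1.   ] F [-0.25 -0.26  0.88] w -0.0002 J6 -0.295
r mm 59.91195428478094 beta 68.82469593641434
[[306.0, 200.7, 20.0], [296.0, 196.0, 15.0], [291.1, 188.5, 21.0], [292.6, 180.8, 18.0], [300.2, 175.9, 17.0], [316.2, 170.0, 75.0]]
```

View pics/btn.png

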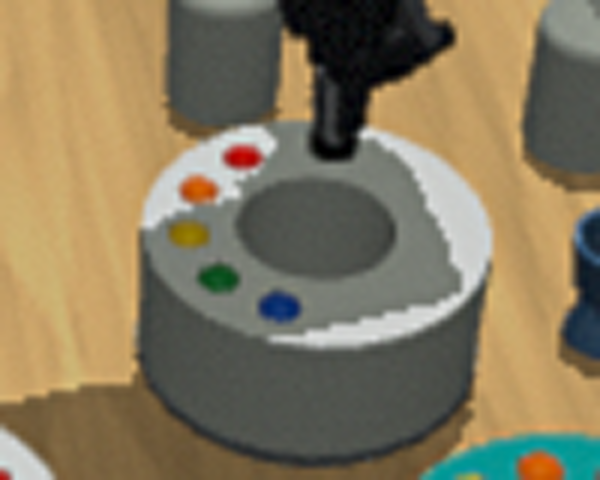

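The warmer hasn't moved, all five domes have sprung back, and the fingertips are over the button at (333,145). Next I'll press it down.

Call:
{"api": "step_arm", "payload": {"commands": [[[0,0,0.15,0,0,0,0],[0,0,0.15,0,0,0,0],[0,0,0.15,0,0,0,0],[0,0,0.15,0,0,0,0],[0,0,0,0,0,0,0]]]}}

```text
clock: 15.05
position: [0.6194, 0.1259, 0.0965]
orientation: [-0.614, 3.081, 0.0]
force: [-1.0, 0.2, 3.2]
width: -0.0001
gripper_force: 2.0
```

Call:
{"api": "step_arm", "payload": {"commands": [[[0,0,0.05,0,0,0,0],[0,0,0.02,0,0,0,0],[0,0,0,0,0,0,0],[0,0,0,0,0,0,0],[0,0,0,0,0,0,0]]]}}

```text
clock: 15.55
position: [0.6194, 0.1259, 0.0957]
orientation: [-0.614, 3.081, 0.0]
force: [-1.0, -0.4, 4.3]
width: 0.0003
gripper_force: 2.2
```

```bash
python3 st.py
```

```text
15.55 pos [0.6194 0.1259 0.0957] yaw -157.46 zax [ 0.  0. -1.] F [-1.04 -0.44  4.31] w 0.0003 J6 -0.295
r mm 60.21494319575553 beta 68.19842165478232
```

Call:
{"api": "step_arm", "payload": {"commands": [[[0,0,0.05,0,0,0,0],[0,0,0.03,0,0,0,0],[0,0,0,0,0,0,0],[0,0,0,0,0,0,0],[0,0,0,0,0,0,0]]]}}

```text
clock: 16.05
position: [0.6194, 0.1259, 0.0951]
orientation: [-0.614, 3.08, 0.0]
force: [-1.1, 0.1, 5.5]
width: -0.0001
gripper_force: 2.9
```

Call:
{"api": "step_arm", "payload": {"commands": [[[0,0,0.02,0,0,0,0],[0,0,0,0,0,0,0],[0,0,0,0,0,0,0],[0,0,0,0,0,0,0],[0,0,0,0,0,0,0]]]}}

```text
clock: 16.55
position: [0.6194, 0.1259, 0.0951]
orientation: [-0.614, 3.08, -0.0]
force: [-1.5, -0.3, 7.5]
width: -0.0001
gripper_force: 3.4
```

```bash
python3 st.py;python3 - <<'E'
from fit import *
print(blobs("side",(.597,.0695,np.radians(-25.1))).round(1).tolist())
E
```

```text
16.55 pos [0.6194 0.1259 0.0951] yaw -157.46 zax [ 0.001  0.    -1.   ] F [-1.49 -0.33  7.53] w -0.0001 J6 -0.295
r mm 60.229735880219 beta 68.18255269272785
[[306.1, 200.7, 21.0], [295.8, 196.0, 16.0], [290.9, 188.6, 23.0], [291.5, 179.4, 24.0], [300.2, 175.9, 17.0], [316.6, 169.8, 78.0]]
```

The button is fully down: z has stopped at 0.0951 with about 7 N of push. The warmer hasn't shifted, so I'm handing in.

```bash
python3 -c "
from cell import order
print(order.close_job())"
```

```text
the job is handed in; nothing more can be done
None
```

I ran the closed fingertips over the domes in order, blue to red, then pressed the start button fully down and handed in at about 16.6 s while still holding it with about 7 N; the camera showed no shift of the warmer.

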